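Make up the green face-care gift box

TASK

Make up the green gift set: put the green-labelled balm tin, the green-banded soap and the green-capped stick tube right way up and fully down, each in the recess cut for it in the wooden box, then slide the lid fully shut over them. The violet ones belong to another set: leave them where they lie.

Things in the scene. Friction and masses are not known exactly. Their poses are not given: they have to be found in the camera images.
- tin_green: round aluminium balm tin with a green label on the lid and a green band, 48 mm across, 28 mm high. Lies flat on the table, among the others in no fixed order. Origin: centre of its underside; z up.
- soap_green: cream-coloured bar of soap with a green paper band round its middle, 42 mm (x) by 60 mm (y), 28 mm high; grip it across the 42 mm. Lies flat on the table, among the others in no fixed order. Origin: centre of its underside; z up, y along its length.
- stick_green: slim kraft-brown stick tube (solid scent) with a green cap and foot, 22 mm (x) by 64 mm (y), 28 mm high; grip it across the 22 mm. Lies flat on the table, among the others in no fixed order. Origin: centre of its underside; z up, y along its length.
- tin_violet: round aluminium balm tin with a violet label on the lid and a violet band, 48 mm across, 28 mm high. Lies flat on the table, among the others in no fixed order. Origin: centre of its underside; z up. Belongs to another set: leave it.
- soap_violet: cream-coloured bar of soap with a violet paper band round its middle, 42 mm (x) by 60 mm (y), 28 mm high; grip it across the 42 mm. Lies flat on the table, among the others in no fixed order. Origin: centre of its underside; z up, y along its length. Belongs to another set: leave it.
- stick_violet: slim kraft-brown stick tube (solid scent) with a violet cap and foot, 22 mm (x) by 64 mm (y), 28 mm high; grip it across the 22 mm. Lies flat on the table, among the others in no fixed order. Origin: centre of its underside; z up, y along its length. Belongs to another set: leave it.
- insert_tin: pale moulded-pulp insert with a round recess 60 mm across, for the balm tin, 12 mm deep. 120 (x) by 84 (y) by 16 mm. Origin: centre of its underside, 8 mm over the table; x points to the box's back, away from the robot. All three inserts are fixed side by side along y in the wooden box, in any order. Box walls stand 61 mm from this recess centre in x, 56 mm high (front rail 44 mm).
- insert_soap: pale moulded-pulp insert with a rectangular recess 54 mm (x) by 72 mm (y), for the soap, 12 mm deep. 120 (x) by 84 (y) by 16 mm. Origin: centre of its underside, 8 mm over the table; x points to the box's back, away from the robot. Beside the others in the box, in any order; same frame as the tin's insert. Seated goods stand 16 mm out of it.
- insert_stick: pale moulded-pulp insert with a narrow recess 34 mm (x) by 76 mm (y), for the stick tube, 12 mm deep. 120 (x) by 84 (y) by 16 mm. Origin: centre of its underside, 8 mm over the table; x points to the box's back, away from the robot. Beside the others in the box, in any order; same frame as the tin's insert. End walls of the box stand 127 mm from its middle in y.
- lid_pull (a point): middle of the dark pull bar (12 x 60 x 22 mm high, long in y) of the sliding lid, 62 mm over the table, 11 mm over the lid; axes as the inserts'. Lid: pale, green-striped, underside 45 mm up, the box's front board fixed to it, 2 N friction. Starts drawn out towards the robot; shut after 110-118 mm along +x, this point then 5 mm past the recess centres in x. Unseated goods block it.
Not all that is in view belongs to the job. Leave any red look-alike of the tin_green alone.

How it is judged:
On the way, in this order (a step that is already met when the one before it is completed fails the run):
1. with the lid still open, the green tin, soap and stick tube lie seated in their recesses (horizontal distance between tin_green and insert_tin below 0.01 m and z of tin_green in the frame of insert_tin below 0.008 m and angle between each of tin_green, soap_green, stick_green's own z axis and vertical below 0.12 rad and horizontal distance between soap_green and insert_soap below 0.01 m and z of soap_green in the frame of insert_soap below 0.008 m and horizontal distance between stick_green and insert_stick below 0.01 m and z of stick_green in the frame of insert_stick below 0.008 m and x of lid_pull in the frame of insert_tin below -0.06 m), for 0.2 s.
2. the lid is slid fully shut over them (horizontal distance between tin_green and insert_tin below 0.01 m and z of tin_green in the frame of insert_tin below 0.008 m and angle between each of tin_green, soap_green, stick_green's own z axis and vertical below 0.12 rad and horizontal distance between soap_green and insert_soap below 0.01 m and z of soap_green in the frame of insert_soap below 0.008 m and horizontal distance between stick_green and insert_stick below 0.01 m and z of stick_green in the frame of insert_stick below 0.008 m and x of lid_pull in the frame of insert_tin above -0.001 m), for 0.2 s.
At the end, for the whole second after the job is handed in: The green tin, soap and stick tube are at rest, upright and seated in their own recesses (centres within 10 mm, underside less than 4 mm above the recess floor), the lid is shut to within 6 mm of its stop, and every violet piece is within 30 mm of where it lay (all of step 2 and linear speed of each of tin_green, soap_green, stick_green below 0.02 m/s and distance of each of tin_violet, soap_violet, stick_violet from where it was at the start of the episode below 0.03 m); the robot touches nothing.
It fails at once if the violet tin is moved more than 30 mm (distance of tin_violet from where it was at the start of the episode above 0.03 m).
It fails at once if the violet soap is moved more than 30 mm (distance of soap_violet from where it was at the start of the episode above 0.03 m).
It fails at once if the violet stick is moved more than 30 mm (distance of stick_violet from where it was at the start of the episode above 0.03 m).
It also fails if it takes over 88 s, if anything falls off the work surface, if the arm or the gripper's body presses on something with over 40 N, if the wrist force passes 120 N, or if a joint passes its speed limit or range.

ROBOT

A 6-joint arm with a two-finger parallel gripper is mounted at the origin on a cart in front of the work surface, level with it; the furniture and walls round the work are solid. World frame = base frame: x ahead of the robot, y to its left, z up, the work surface at z = 0. Lengths are in m, angles in rad, forces in N, time in s.
With the tool pointing down it reaches from about 0.325 to 0.775 m from the base axis. Payload 5.5 kg.
Tool frame: the origin (TCP) lies midway between the tips of the shut fingers; the grasp point (between the pads) lies 19 mm behind it (robot.grip_point_offset is the distance from the TCP to the grasp point, in m); z points along the fingers, y is the direction in which the jaws open and shut (so a half turn about z gives the same grasp; the last joint's range is limited). The gripper opens to 88 mm and grips with 3 to 60 N. Pads are 20 mm wide; open, the fingers measure 115 mm over their backs; the gripper's body (75 mm by 178 mm) begins 61 mm behind the grasp point.
Start: joints at [1.138, 0.091, 1.231, -0, 1.82, -0.057], TCP at [0.22, 0.558, 0.223] pointing down, gripper open.
Joint ranges: [-2.87, 2.87], [-0.86, 2.18], [0.17, 2.46], [-1.51, 4.65], [0.06, 2.69], [-2.65, 2.65]. Speed limits (rad/s): [2.57, 2.57, 3.01, 3.14, 3.14, 3.14].

INTERFACE

Orientations are given as a rotation vector (axis times angle).
In Python, from plant import robot gives the robot as it stands.
- The arm moves only by the shell command python3 -m crank 'ROWS' [FORCE]. ROWS is JSON, a list of rows, each a list of 7 numbers: the shift along the tool's x, y, z in cm, then the turn, a rotation vector about the tool's x, y, z in rad, then the finger opening in cm, from 0 to 8.78. A call has 1 to 10 rows; each row shifts and turns the commanded pose from where the row before left it, along the tool's axes as they then stand; what a row does not reach is not made up. A row lasts 1/8 s, in which the tool goes at most 62.5 mm and 10.7 degrees, less where a joint would pass 70% of its speed; a pose out of reach is approached as far as the arm can. A call is refused whole if a number of a shift passes 6.25 or a number of a turn 0.188, either way. A call with a gripper value outside its range is refused whole. The fingers move at their own pace and stop on an object; FORCE is the grip in N (left out, the last holds). Time passes only in rows, so rows that do not move let the fingers close. It gives the time, the measured TCP pose, the force and the opening at its end, in the units of the state.
- robot.observe(): the state, without advancing time (a new reading comes with each control period).
- robot.get_image(name): name is "scene" or "top" or "wrist"; returns a dict with "color" (480x640x3 uint8, red, green, blue), "z_map" (480x640 float32, m along the optical axis (not along the pixel's ray), 0 where there is no reading), "fx", "fy", "cx", "cy" (pixels), "distortion" ([k1, k2, p1, p2, k3] as OpenCV has them; the pictures are not rectified), "camera_from_world" (4x4, takes a point from world to camera coordinates); the wrist camera has in their place "hand_eye" (4x4, takes a point from camera to tool coordinates, whose origin is the TCP and whose axes are the flange's). Camera axes: x right, y down, z forward; pixel columns grow to the right and rows downward; lengths in m; the calibration is good to about 2 mm. A picture is of the moment at which its call begins: read the wrist's pose just before it.
- robot.close_job(): hands the job in, once; it reports no verdict.
The state is a dict: "time": time; "joint_pos": joint angles; "dq": joint speeds; "effort": joint torques, N m; "tcp_pos": TCP position; "orientation": TCP orientation; "wrist_force": force on the tool from outside, world axes, zero at the start; "moment": the same for the moment, N m; "width": opening from 0.0 (shut) to 1.0 (fully open).
Only numpy, scipy, OpenCV 4.12 (cv2) and the standard library are available. Lean on these libraries where they do the work, as an engineer would, in place of code of your own. Each camera call takes 0.05 s, during which the arm holds its last target.

## Working session

There is one attempt and no reset: what is moved stays moved. The work goes in short steps, Python scripts to look and compute and a shell command to move; the robot and the scene stay as the last step left them, time stands still between calls to the robot, and variables do not carry over. Pictures are saved under pics/ and viewed, and the job is handed in when it is done.

```bash
ls; mkdir -p pics
python3 - <<'E'
from plant import robot
import cv2,numpy as np
print(robot.observe())
for n in ["scene","top","wrist"]:
    d=robot.get_image(n); cv2.imwrite(f"pics/{n}0.png",d["color"][:,:,::-1]); np.savez(f"/tmp/{n}0.npz",**{k:np.array(v) for k,v in d.items()})
    print(n,d["fx"],d["fy"],d["cx"],d["cy"],d["distortion"],d.get("camera_from_world"),d.get("hand_eye"))
E
```

```text
pics
{'time': 0.0, 'joint_pos': array([ 1.13831515e+00,  9.18688762e-02,  1.23189953e+00, -7.12507836e-06,
        1.81977352e+00, -5.66753723e-02]), 'dq': array([-0.00048244, -0.00093117, -0.0008646 ,  0.00012438, -0.0012577 ,
       -0.00079894]), 'effort': array([ 5.36984608e-04, -4.46451724e+01, -4.06447077e+01,  6.97847363e-02,
        2.93713447e-02, -2.10363505e-04]), 'tcp_pos': array([0.22008001, 0.55786369, 0.22149317]), 'orientation': array([-5.86762273e-01, -3.08583574e+00,  2.97297333e-03]), 'wrist_force': array([ 0.28665633, -0.14375203,  0.18506333]), 'moment': array([ 0.02037942, -0.03671212,  0.05461167]), 'width': 0.9957263218073014}
scene 468.83554202093904 468.83554202093904 317.0614115068994 232.55988057801525 [-0.00240977  0.          0.          0.          0.        ] [[ 0.80016385 -0.59936781  0.02227175 -0.44408028]
 [-0.36250959 -0.51287089 -0.77817109  0.20748509]
 [ 0.47783324  0.61459066 -0.62765733  0.81746501]
 [ 0.          0.          0.          1.        ]] None
top 557.8525804724338 557.8525804724338 313.56941869995717 239.56445017695557 [0.02905586 0.         0.         0.         0.        ] [[ 9.09792706e-03 -9.99958343e-01  7.35086224e-04 -4.62035300e-02]
 [-9.84174121e-01 -9.08441183e-03 -1.76971105e-01  5.10601072e-01]
 [ 1.76970411e-01  8.86617368e-04 -9.84215773e-01  1.17763370e+00]
 [ 0.00000000e+00  0.00000000e+00  0.00000000e+00  1.00000000e+00]] None
wrist 425.8621212459241 425.8621212459241 322.03449730977485 241.54939197975807 [-0.02186559  0.          0.          0.          0.        ] None [[ 9.50913811e-04 -9.67188321e-01 -2.54058748e-01  6.90802760e-02]
 [ 9.99999493e-01  1.00356596e-03 -7.76353627e-05  3.53198946e-04]
 [ 3.30052726e-04 -2.54058545e-01  9.67188785e-01 -1.61736384e-01]
 [ 0.00000000e+00  0.00000000e+00  0.00000000e+00  1.00000000e+00]]
```

View pics/top0.png

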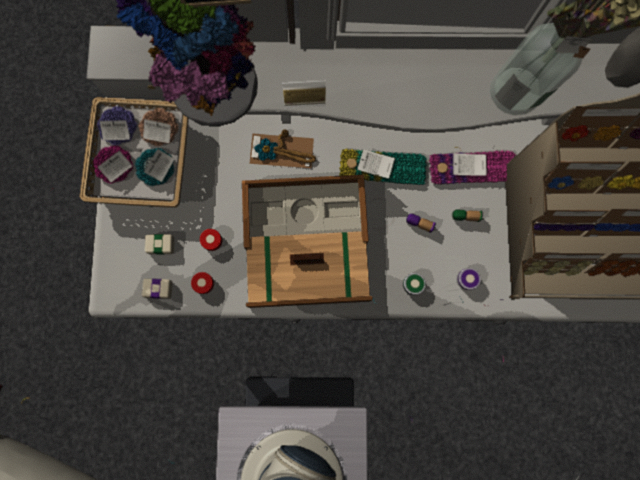

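View pics/scene0.png

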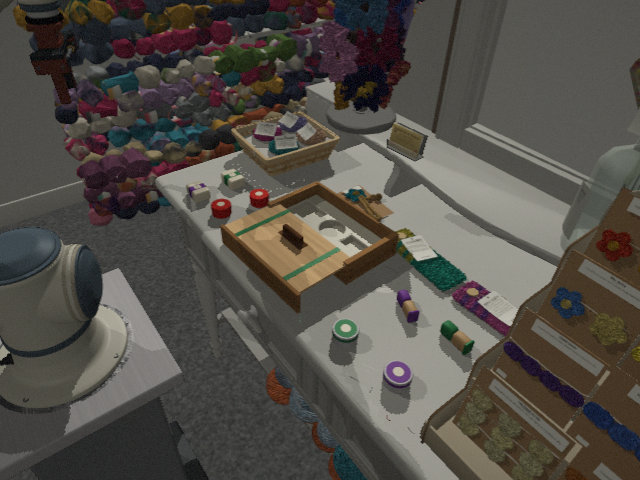

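Run:
```python
import cv2,numpy as np
im=cv2.imread("pics/top0.png")
a=cv2.resize(im[165:315,235:380],None,fx=4,fy=4,interpolation=cv2.INTER_CUBIC)
cv2.imwrite("pics/box0.png",a)
b=cv2.resize(im[220:310,130:230],None,fx=4,fy=4,interpolation=cv2.INTER_CUBIC)
c=cv2.resize(im[200:300,395:495],None,fx=4,fy=4,interpolation=cv2.INTER_CUBIC)
o=np.zeros((400,800,3),np.uint8);o[:360,:400]=b;o[:,400:]=c
cv2.imwrite("pics/items0.png",o)
```

```text
(no output)
```

View pics/box0.png

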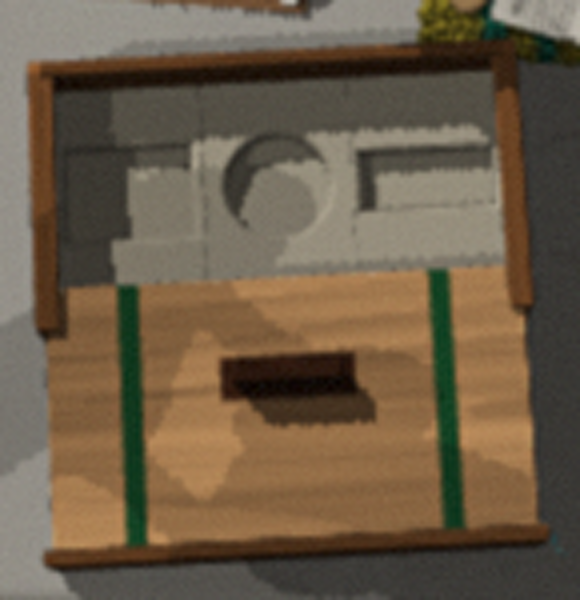

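View pics/items0.png

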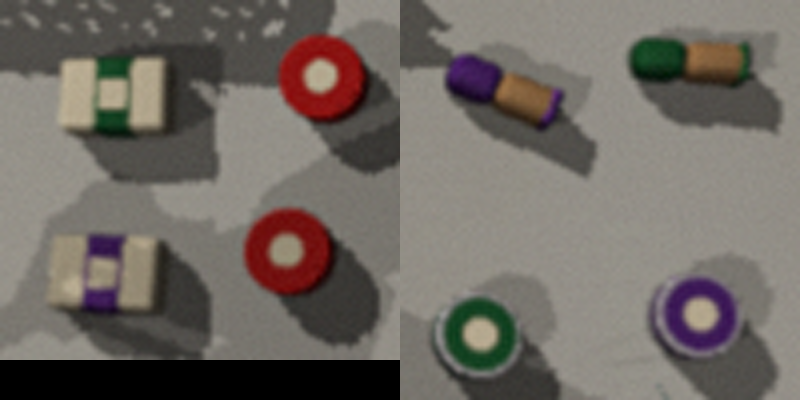

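View pics/wrist0.png

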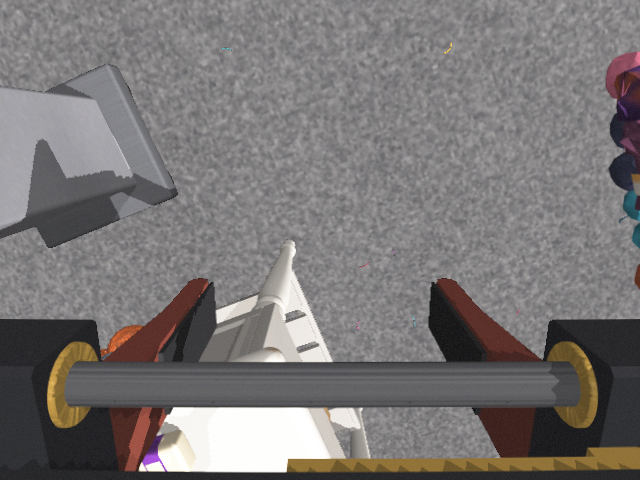

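```bash
cat > h.py <<'E'
import cv2,numpy as np
def cloud(d,Twc=None):
    K=np.array([[d["fx"],0,d["cx"]],[0,d["fy"],d["cy"]],[0,0,1]],float)
    v,u=np.mgrid[:480,:640]
    p=cv2.undistortPoints(np.stack([u,v],-1).reshape(-1,1,2).astype(np.float64),K,np.array(d["distortion"],float)).reshape(480,640,2)
    z=np.array(d["z_map"]); P=np.dstack([p*z[...,None],z])
    if Twc is None: Twc=np.linalg.inv(np.array(d["camera_from_world"]))
    W=P@Twc[:3,:3].T+Twc[:3,3]; W[z==0]=np.nan
    return W
def rect(pts):
    (c,s,a)=cv2.minAreaRect(pts.astype(np.float32)); return c,s,a
E
python3 - <<'E'
import numpy as np,cv2
from h import *
d=np.load("/tmp/top0.npz"); W=cloud(d); im=d["color"]
hsv=cv2.cvtColor(im,cv2.COLOR_RGB2HSV)
R=dict(soapG=(140,228,180,260),soapV=(135,272,180,305),tinG=(398,268,432,300),tinV=(452,260,488,295),stG=(445,202,490,228),stV=(400,205,442,238),red1=(196,225,225,254),red2=(188,268,218,298))
for k,(a,b,c,e) in R.items():
    w=W[b:e,a:c].reshape(-1,3); m=w[:,2]>0.015
    q=w[m]; tab=np.nanmedian(w[w[:,2]<0.01][:,2])
    top=w[w[:,2]>0.022]
    print(k,m.sum(),"tab",tab.round(4),"topz",np.median(top[:,2]).round(4),"mean",top[:,:2].mean(0).round(4),"rect",rect(top[:,:2]*1000))
for n,(u,v) in dict(soapf=(275,215),tinf=(305,216),stickf=(345,213),top1=(290,225),pull=(307,257),lid=(290,290)).items():
    print(n,W[v,u].round(4))
# pull
w=W[245:270,280:330].reshape(-1,3);q=w[w[:,2]>0.066];print("pull",len(q),q.mean(0),rect(q[:,:2]*1000),np.median(q[:,2]))
w=W[170:310,235:380].reshape(-1,3)
for z0,z1 in[(0.04,0.065)]:
    q=w[(w[:,2]>z0)&(w[:,2]<z1)];print(rect(q[:,:2]*1000))
# recess regions: zmap of box interior
Z=W[185:240,245:370,2]
vis=np.clip(Z*1000*3,0,255).astype(np.uint8);cv2.imwrite("pics/zbox.png",cv2.resize(vis,None,fx=6,fy=6,interpolation=0))
E
```

```text
soapG 536 tab 0.0004 topz 0.0277 mean [0.5027 0.3016] rect ((503.1730651855469, 302.7412109375), (42.84221649169922, 61.37198257446289), 0.34459882974624634)
soapV 540 tab 0.0006 topz 0.0276 mean [0.4037 0.3016] rect ((404.0848388671875, 302.49713134765625), (60.057857513427734, 41.76876449584961), 88.36783599853516)
tinG 385 tab -0.0005 topz 0.0275 mean [ 0.4192 -0.2627] rect ((418.94635009765625, -263.1346435546875), (46.74786376953125, 47.4119987487793), 16.91383171081543)
tinV 405 tab -0.0005 topz 0.0273 mean [ 0.4312 -0.3836] rect ((430.4400634765625, -383.74224853515625), (47.061134338378906, 46.74409484863281), 54.57820129394531)
stG 286 tab -0.0005 topz 0.0262 mean [ 0.575  -0.3872] rect ((575.4012451171875, -386.96331787109375), (64.3898696899414, 21.567747116088867), 85.50978088378906)
stV 281 tab -0.0003 topz 0.0262 mean [ 0.5574 -0.2816] rect ((557.8245849609375, -281.1263122558594), (63.023921966552734, 21.488025665283203), 67.70796203613281)
red1 374 tab 0.0004 topz 0.0281 mean [0.5136 0.1886] rect ((513.71044921875, 188.0811767578125), (46.60796356201172, 45.6801643371582), 89.86396026611328)
red2 387 tab 0.0005 topz 0.0276 mean [0.4168 0.2032] rect ((416.66064453125, 203.48548889160156), (46.192264556884766, 46.3889045715332), 1.2072861194610596)
soapf [0.5726 0.0465 0.0133]
tinf [ 0.5716 -0.0215  0.0105]
stickf [ 0.5806 -0.1127  0.0054]
top1 [0.5481 0.0118 0.0212]
pull [ 0.4687 -0.0278  0.0694]
lid [0.3995 0.0081 0.0511]
pull 162 [ 0.46752016 -0.02679199  0.07229884] ((467.8692626953125, -26.7891845703125), (12.665793418884277, 57.997093200683594), 3.409550189971924) 0.07241188033374801
((511.5580749511719, -23.784408569335938), (279.9305419921875, 272.2279357910156), 3.403501510620117)<stdin>:20: RuntimeWarning: invalid value encountered in cast
```

View pics/zbox.png

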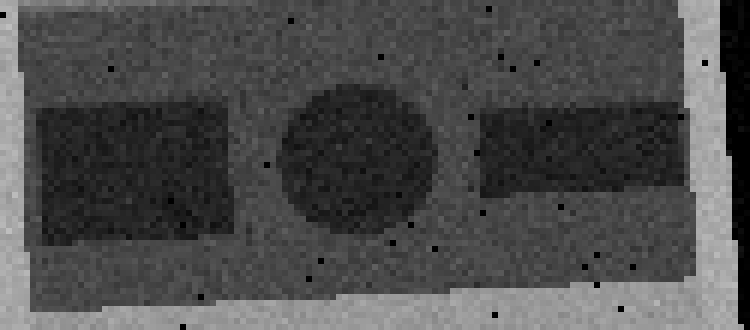

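```bash
python3 - <<'E' 2>/dev/null
import numpy as np,cv2
from h import *
d=np.load("/tmp/top0.npz"); W=cloud(d)
th=np.radians(3.4);X=np.array([np.cos(th),np.sin(th)]);Y=np.array([-np.sin(th),np.cos(th)])
Zs=cv2.medianBlur(np.nan_to_num(W[...,2]).astype(np.float32),3)
low=(Zs<0.018)
m=np.zeros_like(low);m[190:233,250:362]=1
n,l,s,c=cv2.connectedComponentsWithStats((low&m).astype(np.uint8))
C={}
for i in range(1,n):
    if s[i,4]<100: continue
    q=W[l==i];q=q[~np.isnan(q[:,0])];p=q[:,:2]
    bx,by=p@X,p@Y
    print(s[i],np.median(q[:,2]).round(4),"mean",p.mean(0).round(4),"boxext",np.percentile(bx,[.5,99.5]).round(4),np.percentile(by,[.5,99.5]).round(4),rect(p*1000))
q=W[245:270,280:330].reshape(-1,3);q=q[q[:,2]>0.066][:,:2];print("pull",[np.percentile(q@X,[1,99]),np.percentile(q@Y,[1,99])])
# back wall / side walls tops
w=W[165:320,235:385].reshape(-1,3);q=w[(w[:,2]>0.0535)&(w[:,2]<0.062)][:,:2]
print("walls",rect(q*1000))
E
```

```text
[291 199  27  25 524] 0.0124 mean [ 0.5825 -0.0193] boxext [0.5526 0.6081] [-0.083  -0.0253] ((582.6200561523438, -19.141265869140625), (56.87952423095703, 59.11161422729492), 0.17310328781604767)
[251 201  33  25 719] 0.0122 mean [0.5772 0.0647] boxext [0.5539 0.6059] [-0.0053  0.066 ] ((576.8367919921875, 64.26185607910156), (53.35272979736328, 73.14523315429688), 3.225463390350342)
[325 202  34  16 474] 0.012 mean [ 0.5876 -0.1036] boxext [0.5641 0.5962] [-0.1762 -0.1009] ((587.403076171875, -103.92234802246094), (32.89351272583008, 75.46037292480469), 3.156468152999878)
pull [array([0.45919002, 0.47176072]), array([-0.08337473, -0.02556895])]
walls ((511.3205261230469, -23.829254150390625), (278.80328369140625, 271.8393859863281), 3.5307703018188477)
```

```bash
python3 - <<'E' 2>/dev/null
import numpy as np
from h import *
for n in("top","scene"):
    W=cloud(np.load(f"/tmp/{n}0.npz")).reshape(-1,3)
    W=W[~np.isnan(W[:,0])]
    for x0 in np.arange(.3,.75,.05):
        print(n,round(x0,2),[ (lambda q:int(1000*np.percentile(q,98)) if len(q)>3 else None)(W[(W[:,0]>x0)&(W[:,0]<x0+.05)&(W[:,1]>y)&(W[:,1]<y+.05)][:,2]) for y in np.arange(.4,-.56,-.05)])
E
python3 - <<'E'
import numpy as np
# rows for first move: tool axes at start
ax=np.array([-5.86762273e-01,-3.08583574e+00,2.97e-3])
from scipy.spatial.transform import Rotation as R
r=R.from_rotvec(ax); print(r.as_matrix().round(3))
print(r.inv().apply(np.array([.503,.302,.12])-[.22008,.55786,.22149])*100)
E
```

```text
top 0.3 [1, 0, 0, 0, 0, 0, 0, 0, 0, 0, 0, 0, 0, 0, 0, 0, 0, -1, 0, 0]
top 0.35 [4, 5, 30, 30, 26, 21, 5, 55, 54, 54, 54, 54, 52, 4, 27, 5, 4, 3, 65, 45]
top 0.4 [5, 6, 31, 30, 32, 31, 50, 55, 55, 55, 55, 55, 54, 29, 32, 4, 32, 28, 74, 58]
top 0.45 [5, 4, 30, 30, 5, 29, 56, 56, 56, 75, 70, 55, 53, 5, 4, 4, 27, 4, 139, 129]
top 0.5 [5, 5, 31, 31, 30, 32, 59, 56, 54, 54, 54, 57, 59, 4, 25, 27, 4, 4, 200, 199]
top 0.55 [70, 70, 70, 70, 5, 5, 59, 18, 28, 25, 28, 58, 58, 5, 31, 27, 30, 29, 209, 216]
top 0.6 [76, 71, 81, 71, 5, 5, 59, 58, 58, 58, 58, 59, 55, 5, 6, 4, 5, 4, 274, 271]
top 0.65 [89, 90, 90, 87, 68, 6, 5, 6, 5, 52, 57, 58, 25, 24, 20, 21, 25, 22, 331, 359]
top 0.7 [86, 85, 88, 90, 393, 488, 487, 16, 15, 13, 147, 155, 155, 155, 155, 155, 155, 155, 146, 13]
scene 0.3 [-1, 0, 0, 0, -1, 0, 0, 0, 0, 0, 0, 0, 0, 0, 0, 1, 1, 1, 1, 1]
scene 0.35 [2, 2, 29, 29, 10, 22, 2, 53, 53, 53, 53, 53, 52, 2, 26, 2, 2, 2, 68, 47]
scene 0.4 [3, 2, 29, 30, 30, 30, -542, 54, 54, 53, 53, 53, 52, 28, 30, 2, 30, 29, 75, 67]
scene 0.45 [3, 3, 29, 28, 2, 28, 55, 54, 54, 74, 73, 53, 52, 3, 3, 3, 28, 3, 141, 131]
scene 0.5 [3, 3, 30, 29, 29, 30, 58, 57, 54, 53, 54, 56, 57, 3, 27, 28, 3, 3, 205, 200]
scene 0.55 [69, 69, 69, 68, 3, 3, 57, 56, 27, 25, 27, 58, 57, 3, 29, 27, 30, 29, 210, 220]
scene 0.6 [75, 71, 78, 69, 69, 3, 58, 57, 57, 58, 57, 57, 57, 4, 10, 3, 3, 3, 277, 272]
scene 0.65 [89, 90, 90, 86, 69, 4, 5, None, None, 55, 57, 58, 41, 23, 19, 21, 24, 23, 343, 342]
scene 0.7 [83, 84, 86, 87, 389, 443, 451, 15, 15, 12, 148, 154, 155, 155, 154, 154, 154, 154, None, None]
[[-0.93   0.367 -0.001]
 [ 0.367  0.93  -0.002]
 [ 0.    -0.002 -1.   ]]
[-35.7092722  -13.39679533  10.17136251]
```

```bash
python3 -m crank '[[-4.46,-1.67,0,0,0,0,8.78],[-4.46,-1.67,0,0,0,0,8.78],[-4.46,-1.67,0,0,0,0,8.78],[-4.46,-1.67,0,0,0,0,8.78],[-4.46,-1.67,0,0,0,0,8.78],[-4.46,-1.67,0,0,0,0,8.78],[-4.46,-1.67,0,0,0,0,8.78],[-4.46,-1.67,0,0,0,0,8.78]]' 20
python3 -m crank '[[0,0,0,0,0,0.17,6],[0,0,0,0,0,0.17,6],[0,0,0,0,0,0.17,6],[0,0,0,0,0,0.17,6],[0,0,0,0,0,0.17,6],[0,0,0,0,0,0.17,6],[0,0,0,0,0,0.17,6],[0,0,0,0,0,0,6]]'
cat >> h.py <<'E'
from scipy.spatial.transform import Rotation as Rot
def togo(p,ang,s):
    """remaining shift in tool axes (cm), tool-z turn (rad) to reach jaw angle ang (deg from world x)"""
    r=Rot.from_rotvec(s["orientation"]);M=r.as_matrix()
    cur=np.degrees(np.arctan2(M[1,1],M[0,1]))
    dd=(cur-ang+90)%180-90
    print("tcp",s["tcp_pos"].round(4),"jaw",cur.round(2),"tilt",np.degrees(np.arccos(-M[2,2])).round(2),"w",(s["width"]*8.8).round(2) if 0 else round(s["width"]*88,1),"F",s["wrist_force"].round(1),"t",round(s["time"],2))
    print("shift cm",(r.inv().apply(np.array(p)-s["tcp_pos"])*100).round(2),"turn z",np.radians(dd).round(3))
def wimg(robot,name):
    s=robot.observe(); d=robot.get_image("wrist"); cv2.imwrite(f"pics/{name}.png",d["color"][:,:,::-1])
    T=np.eye(4);T[:3,:3]=Rot.from_rotvec(s["orientation"]).as_matrix();T[:3,3]=s["tcp_pos"]
    return d,cloud(d,T@np.array(d["hand_eye"]))
E
python3 - <<'E'
from plant import robot
from h import *
d,W=wimg(robot,"w1")
s=robot.observe(); togo([.503,.302,.10],0,s)
hsv=cv2.cvtColor(d["color"],cv2.COLOR_RGB2HSV)
np.savez("/tmp/w1.npz",W=W,c=d["color"])
E
```

```text
time: 1.15
tcp_pos: [0.504, 0.3017, 0.2223]
orientation: [-0.587, -3.086, 0.0]
wrist_force: [-0.5, 0.1, 0.5]
width: 1.002
time: 2.15
tcp_pos: [0.503, 0.3028, 0.2222]
orientation: [-2.214, -2.228, 0.001]
wrist_force: [-0.0, -0.1, 0.1]
width: 0.687
tcp [0.503  0.3029 0.2223] jaw 0.49 tilt 0.03 w 60.1 F [ 0.8 -0.  -0.4] t 2.2
shift cm [-9.000e-02  1.000e-02  1.223e+01] turn z 0.009
```

View pics/w1.png

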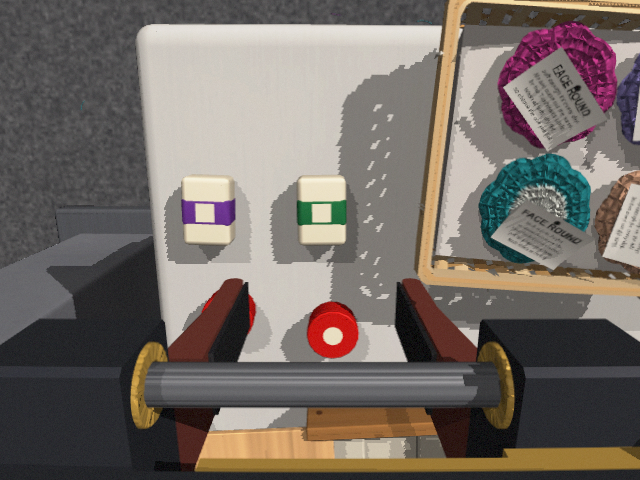

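```bash
python3 - <<'E' 2>/dev/null
from h import *
W=np.load("/tmp/w1.npz")["W"]
w=W[160:260,280:365].reshape(-1,3);q=w[w[:,2]>0.02];print(np.median(q[:,2]),rect(q[:,:2]*1000))
E
```

```text
0.027135085195526598 ((502.55462646484375, 303.7174987792969), (42.415950775146484, 60.68064498901367), 0.923103392124176)
```

```bash
python3 -m crank '[[0.04,0,4,0,0,0,6],[0,0,4,0,0,0,6],[0,0,4,0,0,0,6],[0,0,4,0,0,0,6],[0,0,3,0,0,0,6],[0,0,1.8,0,0,0,6],[0,0,0,0,0,0,6]]'
python3 -m crank '[[0,0,0,0,0,0,3],[0,0,0,0,0,0,3],[0,0,0,0,0,0,3],[0,0,0,0,0,0,3],[0,0,0,0,0,0,3],[0,0,0,0,0,0,3]]' 20
```

```text
time: 3.08
tcp_pos: [0.5023, 0.3029, 0.0133]
orientation: [-2.214, -2.228, 0.004]
wrist_force: [-0.4, -0.7, 0.6]
width: 0.686
time: 3.82
tcp_pos: [0.5039, 0.3038, 0.0164]
orientation: [2.215, 2.227, 0.004]
wrist_force: [-0.4, -0.8, 5.3]
width: 0.475
```

```bash
python3 -m crank '[[0,0,-1,0,0,0,3],[0,0,-3,0,0,0,3],[0,0,-4,0,0,0,3],[0,0,-4,0,0,0,3],[0,0,0,0,0,0,3]]'
python3 - <<'E' 2>/dev/null
from plant import robot
from h import *
d,W=wimg(robot,"w2")
togo([.5773,.0645,.135],3.4,robot.observe())
E
```

```text
time: 4.45
tcp_pos: [0.5047, 0.3042, 0.1393]
orientation: [2.214, 2.225, 0.011]
wrist_force: [0.2, 0.4, -0.7]
width: 0.48
tcp [0.5038 0.3037 0.1363] jaw 0.29 tilt 0.18 w 42.1 F [ 0.5 -0.4 -1.6] t 4.5
shift cm [-23.95   7.23   0.12] turn z -0.054
```

View pics/w2.png

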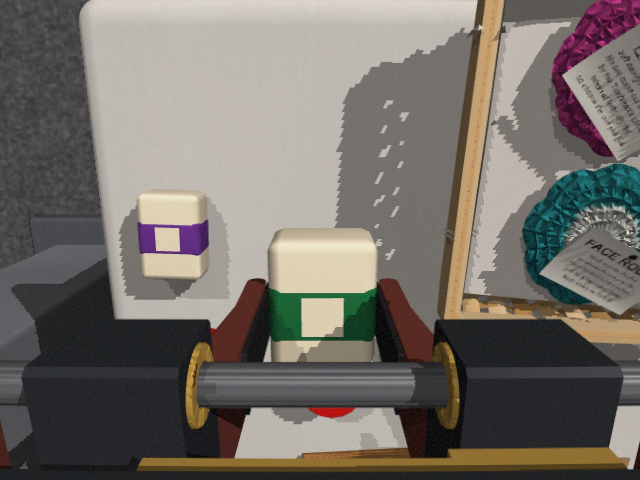

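```bash
python3 -m crank '[[-3,0.9,0,0,0,0,3],[-3,0.9,0,0,0,0,3],[-3,0.9,0,0,0,0,3],[-3,0.9,0,0,0,0,3],[-3,0.9,0,0,0,0,3],[-3,0.9,0,0,0,0,3],[-3,0.9,0,0,0,0,3],[-3,0.9,0,0,0,0,3],[0,0,0,0,0,-0.054,3],[0,0,0,0,0,0,3]]'
python3 - <<'E' 2>/dev/null
from plant import robot
from h import *
togo([.5773,.0645,.027],3.4,robot.observe())
d=robot.get_image("top");cv2.imwrite("pics/t1.png",cv2.resize(d["color"][150:320,220:400,::-1],None,fx=4,fy=4))
togo([.5773,.0645,.027],3.4,robot.observe())
E
```

```text
time: 5.75
tcp_pos: [0.5754, 0.0632, 0.1322]
orientation: [-2.154, -2.283, 0.004]
wrist_force: [0.5, -0.8, -1.8]
width: 0.481
tcp [0.5754 0.0632 0.1322] jaw 3.31 tilt 0.22 w 42.3 F [ 0.5 -0.8 -1.8] t 5.75
shift cm [ 0.11  0.24 10.52] turn z -0.002
tcp [0.5755 0.0636 0.1326] jaw 3.31 tilt 0.18 w 42.4 F [-0.7  0.2 -0.6] t 5.8
shift cm [ 0.08  0.22 10.56] turn z -0.002
```

View pics/t1.png

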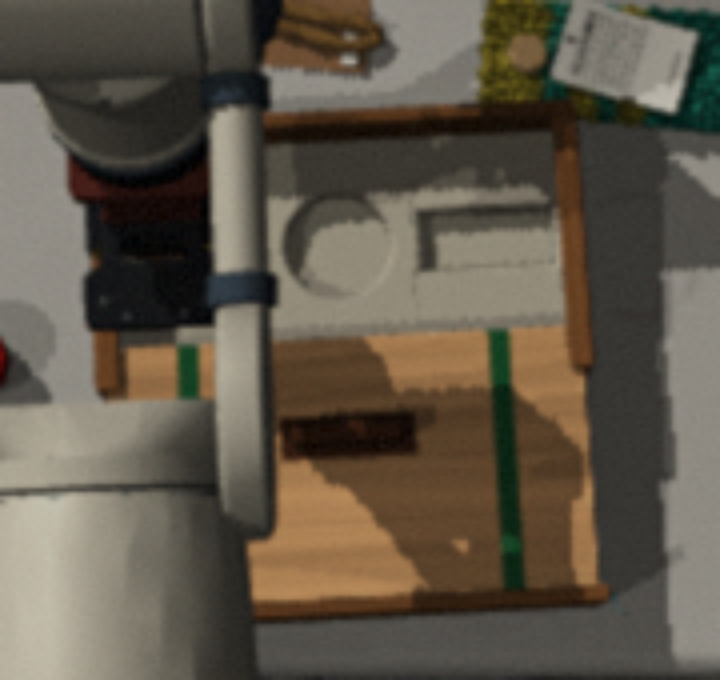

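```bash
python3 -m crank '[[0.05,0.1,2.5,0,0,0,3],[0,0,2.5,0,0,0,3],[0,0,2.5,0,0,0,3],[0,0,1.5,0,0,0,3],[0,0,1,0,0,0,3],[0,0,0.4,0,0,0,3],[0,0,0.3,0,0,0,3],[0,0,0,0,0,0,3]]'
python3 - <<'E' 2>/dev/null
from plant import robot
from h import *
d,W=wimg(robot,"w3")
togo([.5773,.0645,.027],3.4,robot.observe())
E
```

```text
time: 6.8
tcp_pos: [0.5777, 0.0643, 0.0284]
orientation: [2.154, 2.285, 0.002]
wrist_force: [-0.1, -0.5, -0.7]
width: 0.475
tcp [0.5777 0.0642 0.0284] jaw 3.37 tilt 0.08 w 41.9 F [-0.4  0.1 -0.1] t 6.85
shift cm [ 0.03 -0.04  0.14] turn z -0.0
```

View pics/w3.png

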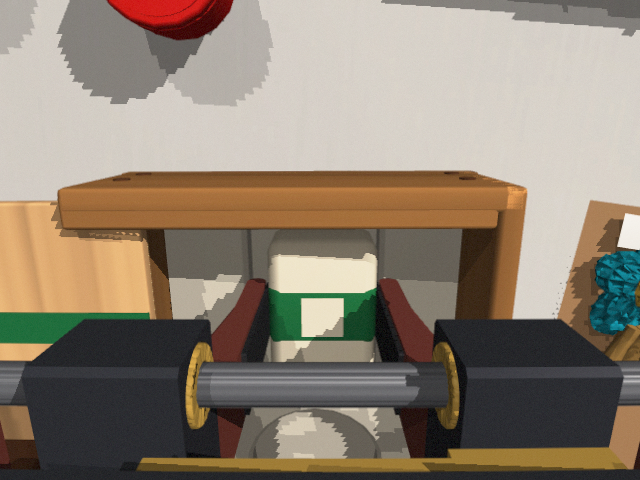

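```bash
python3 -m crank '[[0,0,0,0,0,0,5.6],[0,0,0,0,0,0,5.6],[0,0,0,0,0,0,5.6],[0,0,0,0,0,0,5.6],[0,0,-2,0,0,0,5.6],[0,0,-4,0,0,0,5.6],[0,0,-4,0,0,0,5.6],[0,0,-4,0,0,0,5.6],[0,0,0,0,0,0,5.6]]'
python3 - <<'E' 2>/dev/null
from plant import robot
from h import *
d,W=wimg(robot,"w4")
togo([.419,-.263,.165],3.4,robot.observe())
np.savez("/tmp/w4.npz",W=W,c=d["color"])
E
```

```text
time: 7.98
tcp_pos: [0.5792, 0.0644, 0.174]
orientation: [2.15, 2.281, 0.011]
wrist_force: [-0.4, 0.8, 0.3]
width: 0.643
tcp [0.5783 0.0643 0.1709] jaw 3.38 tilt 0.31 w 56.2 F [ 0.4 -0.4 -0.8] t 8.03
shift cm [-31.74 -17.84   0.5 ] turn z -0.0
```

View pics/w4.png

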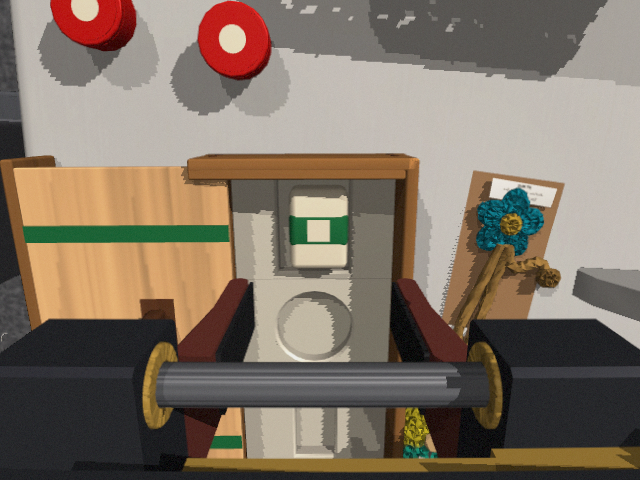

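```bash
python3 - <<'E' 2>/dev/null
from h import *
W=np.load("/tmp/w4.npz")["W"]
w=W[185:272,280:355].reshape(-1,3);q=w[(w[:,2]>0.034)&(w[:,2]<.05)];print(np.median(q[:,2]),rect(q[:,:2]*1000))
w=W[285:365,265:365].reshape(-1,3);q=w[(w[:,2]<0.018)];print(np.median(q[:,2]),rect(q[:,:2]*1000))
E
python3 -m crank '[[-4.5,-2.55,0,0,0,0,6.2],[-4.5,-2.55,0,0,0,0,6.2],[-4.5,-2.55,0,0,0,0,6.2],[-4.5,-2.55,0,0,0,0,6.2],[-4.5,-2.55,0,0,0,0,6.6],[-4.5,-2.55,0,0,0,0,6.6],[-4.74,-2.55,0,0,0,0,6.6],[0,0,0,0,0,0,6.6]]'
python3 - <<'E' 2>/dev/null
from plant import robot
from h import *
d,W=wimg(robot,"w5")
togo([.419,-.263,.014],3.4,robot.observe())
c=d["color"].astype(int)
np.savez("/tmp/w5.npz",W=W,c=d["color"])
E
```

```text
0.03922233569942302 ((578.34375, 64.05065155029297), (42.78309631347656, 59.95165252685547), 3.4783573150634766)
0.01185475234132119 ((579.7973022460938, -22.273426055908203), (56.70197677612305, 58.844871520996094), 69.11857604980469)
time: 9.02
tcp_pos: [0.4157, -0.2655, 0.1662]
orientation: [-2.159, -2.279, 0.002]
wrist_force: [-0.3, 1.4, 0.4]
width: 0.752
tcp [ 0.4167 -0.2639  0.1663] jaw 3.18 tilt 0.13 w 66.2 F [0.5 1.  0.5] t 9.07
shift cm [ 0.05  0.26 15.23] turn z -0.004
```

View pics/w5.png

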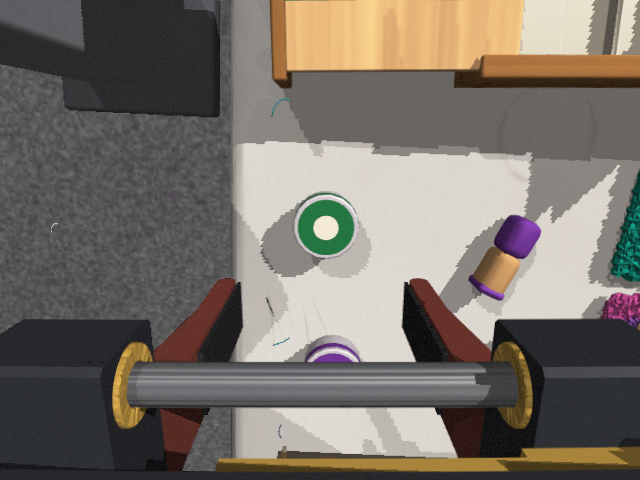

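```bash
python3 - <<'E' 2>/dev/null
from h import *
W=np.load("/tmp/w5.npz")["W"]
w=W[185:265,285:365].reshape(-1,3);q=w[(w[:,2]>0.022)&(w[:,2]<.05)];print(np.median(q[:,2]),rect(q[:,:2]*1000))
E
```

```text
0.027563081482339297 ((418.5413818359375, -263.8224792480469), (46.917259216308594, 47.78788757324219), 2.770548105239868)
```

```bash
python3 -m crank '[[0.08,0.2,4,0,0,0,6.6],[0,0,4,0,0,0,6.6],[0,0,3.5,0,0,0,6.6],[0,0,2.2,0,0,0,6.6],[0,0,1.5,0,0,0,6.6],[0,0,0,0,0,0,6.6]]'
python3 -m crank '[[0,0,0,0,0,0,4],[0,0,0,0,0,0,4],[0,0,0,0,0,0,4],[0,0,0,0,0,0,4],[0,0,0,0,0,0,4],[0,0,0,0,0,0,4]]' 20
python3 -m crank '[[0,0,-1,0,0,0,4],[0,0,-3,0,0,0,4],[0,0,-4,0,0,0,4],[0,0,-4,0,0,0,4],[0,0,-2,0,0,0,4],[0,0,0,0,0,0,4]]'
python3 - <<'E' 2>/dev/null
from plant import robot
from h import *
d,W=wimg(robot,"w6")
togo([.582,-.0197,.155],3.4,robot.observe())
E
```

```text
time: 9.82
tcp_pos: [0.4194, -0.2609, 0.0144]
orientation: [-2.152, -2.285, 0.0]
wrist_force: [-0.0, 0.1, -0.2]
width: 0.75
time: 10.58
tcp_pos: [0.4203, -0.2626, 0.0168]
orientation: [2.154, 2.284, 0.001]
wrist_force: [-0.6, 1.3, 5.4]
width: 0.537
time: 11.32
tcp_pos: [0.4202, -0.2626, 0.1568]
orientation: [2.153, 2.284, 0.0]
wrist_force: [-0.4, -0.7, -1.3]
width: 0.537
tcp [ 0.4196 -0.2622  0.155 ] jaw 3.38 tilt 0.03 w 47.3 F [-0.6 -0.6 -1.4] t 11.38
shift cm [23.25 17.64 -0.  ] turn z -0.0
```

View pics/w6.png

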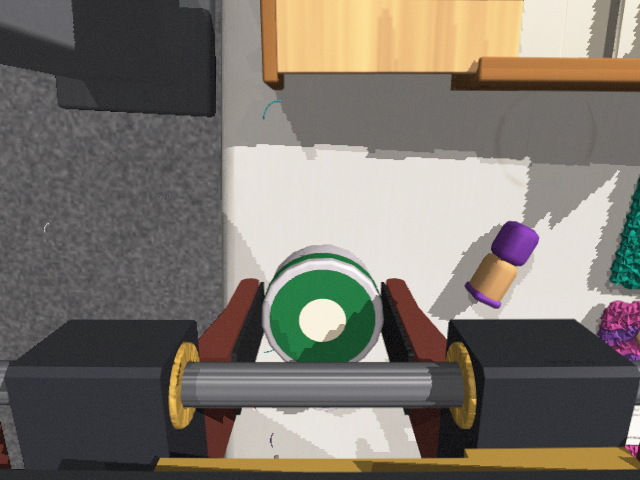

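```bash
python3 -m crank '[[3.87,2.93,0,0,0,0,4],[3.87,2.93,0,0,0,0,4],[3.87,2.93,0,0,0,0,4],[3.87,2.93,0,0,0,0,4],[3.87,2.93,0,0,0,0,4],[3.87,2.93,0,0,0,0,4],[0,0,0,0,0,0,4],[0,0,0,0,0,0,4]]'
python3 - <<'E' 2>/dev/null
from plant import robot
from h import *
togo([.582,-.0197,.027],3.4,robot.observe())
d,W=wimg(robot,"w7")
togo([.582,-.0197,.027],3.4,robot.observe())
E
```

```text
time: 12.38
tcp_pos: [0.5806, -0.0203, 0.1535]
orientation: [-2.153, -2.285, 0.004]
wrist_force: [0.7, -0.2, -0.8]
width: 0.542
tcp [ 0.5806 -0.0203  0.1535] jaw 3.4 tilt 0.21 w 47.7 F [ 0.7 -0.2 -0.8] t 12.38
shift cm [ 0.06  0.19 12.65] turn z -0.0
tcp [ 0.5806 -0.0208  0.1541] jaw 3.34 tilt 0.15 w 47.4 F [-0.4 -0.2 -0.7] t 12.43
shift cm [ 0.11  0.18 12.71] turn z -0.001
```

View pics/w7.png

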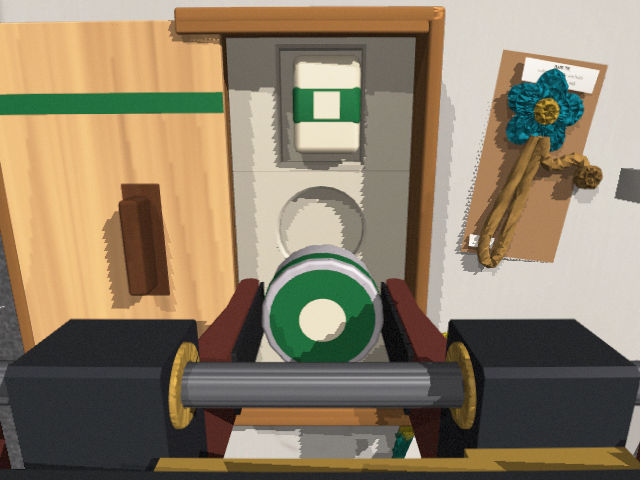

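```bash
python3 -m crank '[[0.07,0.1,4,0,0,0,4],[0,0,4,0,0,0,4],[0,0,2.5,0,0,0,4],[0,0,1.4,0,0,0,4],[0,0,0.5,0,0,0,4],[0,0,0.3,0,0,0,4],[0,0,0,0,0,0,4]]'
python3 -m crank '[[0,0,0,0,0,0,6.2],[0,0,0,0,0,0,6.2],[0,0,0,0,0,0,6.2],[0,0,0,0,0,0,6.2],[0,0,-2,0,0,0,6.2],[0,0,-4,0,0,0,6.2],[0,0,-4,0,0,0,6.2],[0,0,-4,0,0,0,6.2],[0,0,0,0,0,0,6.2]]'
python3 - <<'E' 2>/dev/null
from plant import robot
from h import *
d,W=wimg(robot,"w8")
togo([.5752,-.387,.165],-4.5,robot.observe())
E
```

```text
time: 13.3
tcp_pos: [0.583, -0.0194, 0.0296]
orientation: [2.154, 2.285, 0.001]
wrist_force: [1.3, 0.4, -0.5]
width: 0.537
time: 14.42
tcp_pos: [0.5844, -0.0195, 0.1749]
orientation: [2.15, 2.281, 0.009]
wrist_force: [0.5, -0.1, -0.2]
width: 0.703
tcp [ 0.5835 -0.0194  0.1719] jaw 3.38 tilt 0.3 w 62.2 F [-0.5 -0.3 -0.9] t 14.47
shift cm [-36.65  -3.     0.71] turn z 0.138
```

View pics/w8.png

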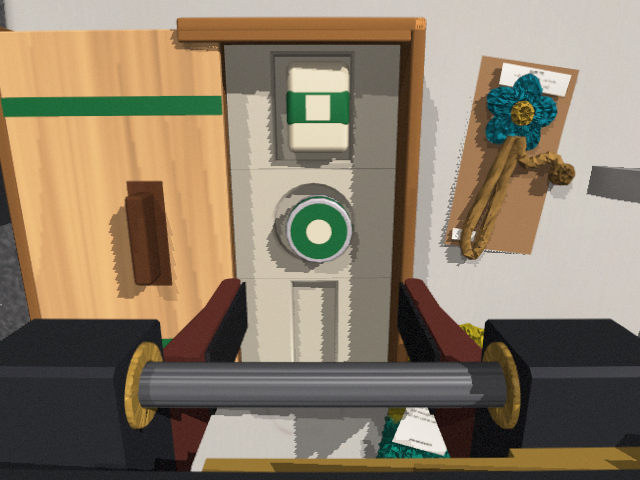

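```bash
python3 -m crank '[[-4.58,-0.37,0,0,0,0,5],[-4.58,-0.37,0,0,0,0,5],[-4.58,-0.37,0,0,0,0,5],[-4.58,-0.37,0,0,0,0,5],[-4.58,-0.37,0,0,0,0,5],[-4.58,-0.37,0,0,0,0,5],[-4.58,-0.37,0,0,0,0,5],[-4.58,-0.37,0,0,0,0,5],[0,0,0,0,0,0.138,5],[0,0,0,0,0,0,5]]'
python3 - <<'E' 2>/dev/null
from plant import robot
from h import *
togo([.5752,-.387,.014],-4.5,robot.observe())
d,W=wimg(robot,"w9")
togo([.5752,-.387,.014],-4.5,robot.observe())
np.savez("/tmp/w9.npz",W=W,c=d["color"])
# dump cluster above table near expected
m=(np.abs(W[...,0]-.575)<.04)&(np.abs(W[...,1]+.387)<.045)&(W[...,2]>.012)&(W[...,2]<.04)
q=W[m];print(np.median(q[:,2]),rect(q[:,:2]*1000))
E
```

```text
time: 15.72
tcp_pos: [0.5739, -0.387, 0.1667]
orientation: [-2.305, -2.13, 0.001]
wrist_force: [-0.0, 1.1, -0.0]
width: 0.567
tcp [ 0.5739 -0.387   0.1667] jaw -4.52 tilt 0.17 w 49.9 F [-0.   1.1 -0. ] t 15.72
shift cm [-1.000e-02  1.700e-01  1.527e+01] turn z -0.0
tcp [ 0.5741 -0.3865  0.1672] jaw -4.38 tilt 0.13 w 50.1 F [0.2 1.  0.4] t 15.78
shift cm [-0.06  0.14 15.32] turn z 0.002
0.02641893862873171 ((575.344970703125, -387.5985107421875), (64.44497680664062, 22.150911331176758), 86.41231536865234)
```

View pics/w9.png

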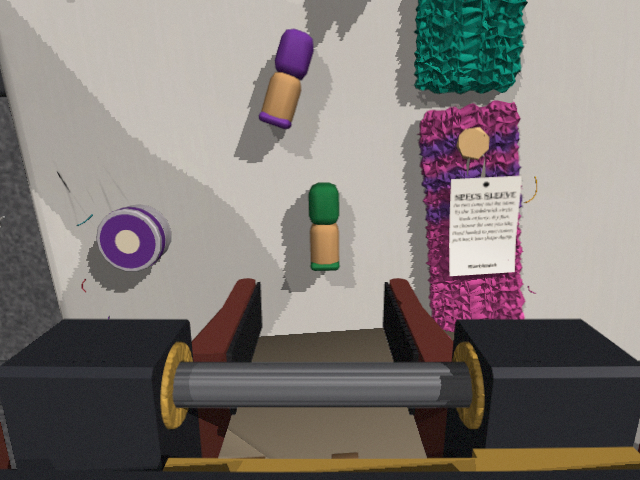

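```bash
python3 -m crank '[[-0.03,0.12,4,0,0,0,4.4],[0,0,4,0,0,0,4.4],[0,0,3.5,0,0,0,4.4],[0,0,2.3,0,0,0,4.4],[0,0,1.5,0,0,0,4.4],[0,0,0,0,0,0,4.4]]'
python3 -m crank '[[0,0,0,0,0,0,1],[0,0,0,0,0,0,1],[0,0,0,0,0,0,1],[0,0,0,0,0,0,1],[0,0,0,0,0,0,1],[0,0,0,0,0,0,1]]' 20
python3 -m crank '[[0,0,-1,0,0,0,1],[0,0,-3,0,0,0,1],[0,0,-4,0,0,0,1],[0,0,-4,0,0,0,1],[0,0,-2,0,0,0,1],[0,0,0,0,0,0,1]]'
python3 - <<'E' 2>/dev/null
from plant import robot
from h import *
d,W=wimg(robot,"w10")
togo([.5873,-.1036,.155],3.4,robot.observe())
E
```

```text
time: 16.52
tcp_pos: [0.5752, -0.3862, 0.0144]
orientation: [-2.304, -2.132, 0.001]
wrist_force: [-0.3, -0.5, -0.3]
width: 0.498
time: 17.27
tcp_pos: [0.5762, -0.3877, 0.0171]
orientation: [2.306, 2.131, 0.001]
wrist_force: [-0.9, 0.5, 6.2]
width: 0.246
time: 18.02
tcp_pos: [0.5763, -0.3876, 0.1572]
orientation: [2.305, 2.13, 0.001]
wrist_force: [-0.3, -0.7, -0.7]
width: 0.251
tcp [ 0.5757 -0.3872  0.155 ] jaw -4.53 tilt 0.02 w 21.7 F [ 0.6  0.2 -2.6] t 18.07
shift cm [28.36 -1.08  0.  ] turn z -0.138
```

View pics/w10.png

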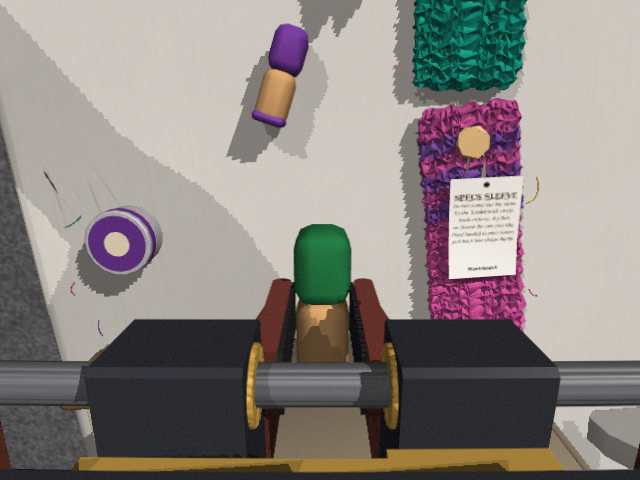

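```bash
python3 -m crank '[[4.05,-0.155,0,0,0,0,1],[4.05,-0.155,0,0,0,0,1],[4.05,-0.155,0,0,0,0,1],[4.05,-0.155,0,0,0,0,1],[4.05,-0.155,0,0,0,0,1],[4.05,-0.155,0,0,0,0,1],[4.06,-0.155,0,0,0,0,1],[0,0,0,0,0,-0.138,1],[0,0,0,0,0,0,1]]'
python3 - <<'E' 2>/dev/null
from plant import robot
from h import *
togo([.5873,-.1036,.027],3.4,robot.observe())
d,W=wimg(robot,"w11")
togo([.5873,-.1036,.027],3.4,robot.observe())
E
```

```text
time: 19.2
tcp_pos: [0.5864, -0.1029, 0.1529]
orientation: [-2.153, -2.283, 0.003]
wrist_force: [-0.7, 0.4, -0.8]
width: 0.247
tcp [ 0.5864 -0.1029  0.1529] jaw 3.37 tilt 0.23 w 21.7 F [-0.7  0.4 -0.8] t 19.2
shift cm [-0.09  0.13 12.59] turn z -0.0
tcp [ 0.5865 -0.1035  0.1533] jaw 3.23 tilt 0.2 w 22.0 F [-1.5 -0.2 -0.4] t 19.25
shift cm [-0.03  0.12 12.63] turn z -0.003
```

View pics/w11.png

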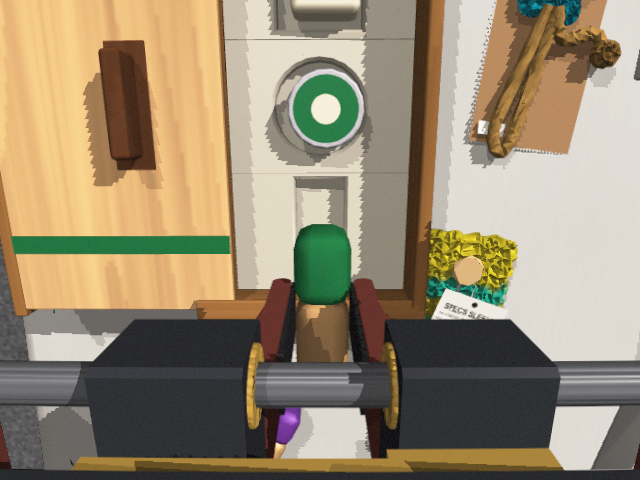

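```bash
python3 -m crank '[[-0.03,0.07,4,0,0,0,1],[0,0,4,0,0,0,1],[0,0,2.5,0,0,0,1],[0,0,1.4,0,0,0,1],[0,0,0.5,0,0,0,1],[0,0,0.3,0,0,0,1],[0,0,0,0,0,0,1]]'
python3 -m crank '[[0,0,0,0,0,0,4.2],[0,0,0,0,0,0,4.2],[0,0,0,0,0,0,4.2],[0,0,0,0,0,0,4.2],[0,0,-2,0,0,0,4.2],[0,0,-4,0,0,0,4.2],[0,0,-4,0,0,0,4.2],[0,0,-4,0,0,0,4.2],[0,0,0,0,0,0,4.2]]'
python3 -m crank '[[-4,0,0,0,0,0,4.2],[-4,0,0,0,0,0,2],[-4,0,0,0,0,0,0],[-4,0,0,0,0,0,0],[0,0,0,0,0,0,0]]'
python3 - <<'E' 2>/dev/null
from plant import robot
from h import *
d,W=wimg(robot,"w12")
togo([.46,-.027,.165],3.4,robot.observe())
d=robot.get_image("top");W=cloud(d);cv2.imwrite("pics/t2.png",cv2.resize(d["color"][150:320,220:400,::-1],None,fx=4,fy=4))
for n,c in dict(soap=(.577,.0645),tin=(.582,-.0195),stick=(.5873,-.1036)).items():
    m=(np.hypot(W[...,0]-c[0],W[...,1]-c[1])<.045)&(W[...,2]>.032)&(W[...,2]<.06)
    m&=(np.abs(W[...,0]-c[0])<.04)
    q=W[m]; print(n,len(q),np.median(q[:,2]) if len(q) else 0, rect(q[:,:2]*1000) if len(q)>5 else 0)
E
```

```text
time: 20.12
tcp_pos: [0.5885, -0.1041, 0.0296]
orientation: [2.154, 2.285, 0.001]
wrist_force: [0.2, -0.4, -0.5]
width: 0.247
time: 21.25
tcp_pos: [0.5899, -0.1043, 0.1751]
orientation: [2.149, 2.28, 0.008]
wrist_force: [0.5, 0.2, 0.1]
width: 0.478
time: 21.88
tcp_pos: [0.5966, -0.2661, 0.1672]
orientation: [-2.158, -2.281, 0.002]
wrist_force: [-0.1, 0.5, -0.4]
width: 0.062
tcp [ 0.5969 -0.2644  0.1676] jaw 3.26 tilt 0.11 w 2.1 F [ 0.7  0.2 -0.2] t 21.93
shift cm [ 24.48 -12.31   0.3 ] turn z -0.002
soap 553 0.040101012894069754 ((579.090087890625, 71.75691986083984), (49.85338592529297, 75.68348693847656), 10.15230655670166)
tin 359 0.03950705027816004 ((583.8446044921875, -20.57807159423828), (46.201560974121094, 46.635345458984375), 43.320350646972656)
stick 315 0.03886251776164951 ((593.2313232421875, -111.10000610351562), (75.48137664794922, 41.5242919921875), 81.5838623046875)
```

View pics/t2.png

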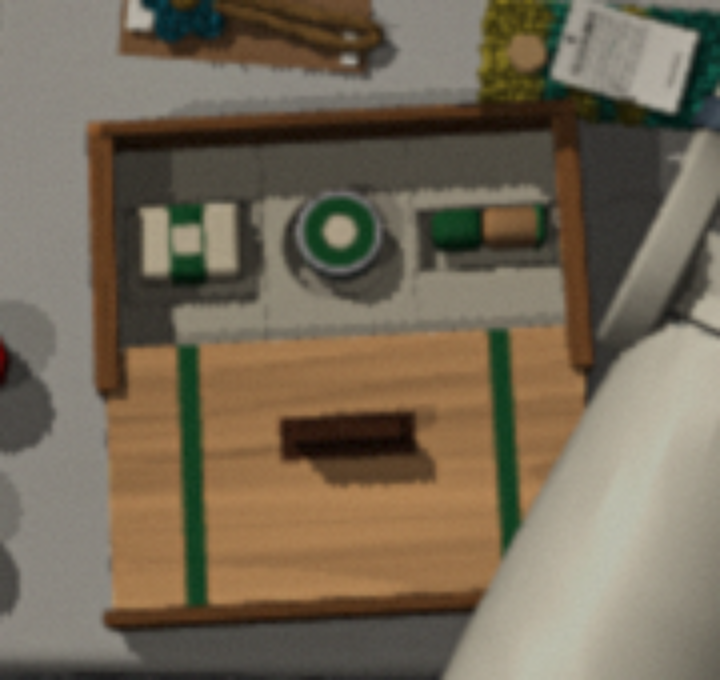

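View pics/w12.png

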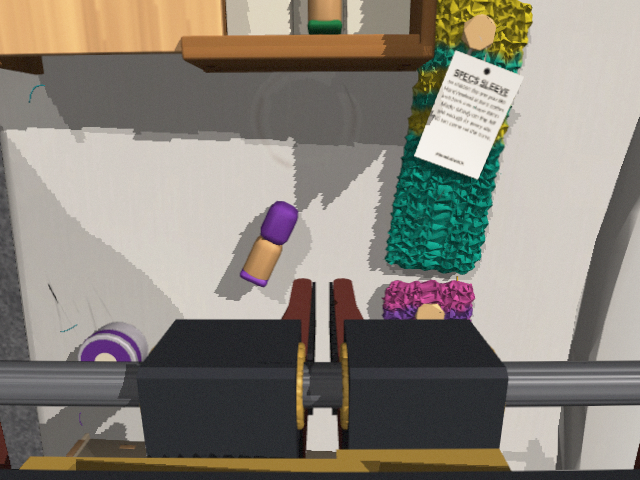

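```bash
python3 -m crank '[[3.5,-1.64,0,0,0,0,2],[3.5,-1.64,0,0,0,0,4],[3.5,-1.64,0,0,0,0,4],[3.5,-1.64,0,0,0,0,4],[3.5,-1.64,0,0,0,0,4],[3.5,-1.64,0,0,0,0,4],[3.5,-1.64,0,0,0,0,4],[0,0,0,0,0,0,4],[0,0,0,0,0,0,4]]'
python3 - <<'E' 2>/dev/null
from plant import robot
from h import *
togo([.468,-.0268,.057],3.4,robot.observe())
d,W=wimg(robot,"w13")
togo([.468,-.0268,.057],3.4,robot.observe())
m=(np.abs(W[...,0]-.468)<.05)&(np.abs(W[...,1]+.027)<.05)&(W[...,2]>.064)&(W[...,2]<.08)
q=W[m];print(len(q),np.median(q[:,2]),rect(q[:,:2]*1000))
E
```

```text
time: 23.1
tcp_pos: [0.4684, -0.0254, 0.1688]
orientation: [2.153, 2.287, 0.0]
wrist_force: [-0.7, -0.3, 0.6]
width: 0.455
tcp [ 0.4684 -0.0254  0.1688] jaw 3.46 tilt 0.05 w 40.0 F [-0.7 -0.3  0.6] t 23.1
shift cm [-0.13 -0.06 11.18] turn z 0.001
tcp [ 0.4685 -0.0259  0.1686] jaw 3.4 tilt 0.02 w 40.0 F [ 0.6  0.7 -0. ] t 23.15
shift cm [-0.08 -0.06 11.16] turn z 0.0
1721 0.07235024176254234 ((467.2646484375, -26.66391372680664), (12.011029243469238, 60.09701156616211), 3.691512107849121)
```

View pics/w13.png

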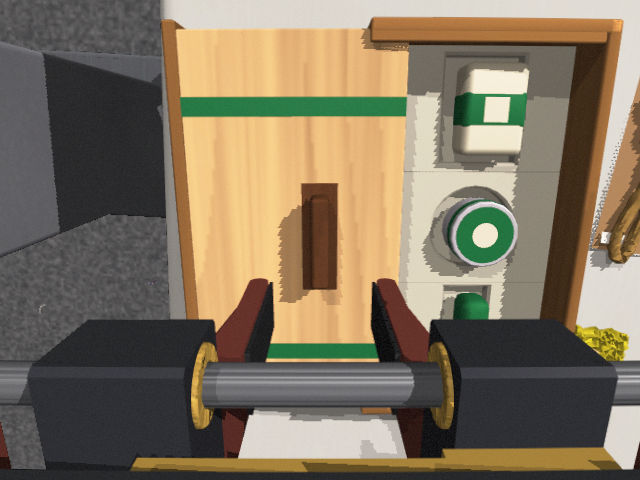

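```bash
python3 -m crank '[[-0.08,-0.08,4,0,0,0,4],[0,0,4,0,0,0,4],[0,0,2,0,0,0,4],[0,0,1.1,0,0,0,4],[0,0,0,0,0,0,4]]'
python3 -m crank '[[0,0,0,0,0,0,0.5],[0,0,0,0,0,0,0.5],[0,0,0,0,0,0,0.5],[0,0,0,0,0,0,0.5],[0,0,0,0,0,0,0.5],[0,0,0,0,0,0,0.5]]' 20
```

```text
time: 23.78
tcp_pos: [0.4678, -0.0269, 0.0578]
orientation: [-2.155, -2.286, 0.0]
wrist_force: [-0.1, 0.4, 0.1]
width: 0.454
time: 24.52
tcp_pos: [0.4679, -0.0267, 0.0583]
orientation: [2.154, 2.286, 0.001]
wrist_force: [-2.1, -0.2, 6.1]
width: 0.135
```

```bash
python3 -m crank '[[0,1,0,0,0,0,0.5],[0,1,0,0,0,0,0.5],[0,1,0,0,0,0,0.5],[0,1,0,0,0,0,0.5],[0,1,0,0,0,0,0.5],[0,0,0,0,0,0,0.5]]'
python3 -m crank '[[0,1,0,0,0,0,0.5],[0,1,0,0,0,0,0.5],[0,1,0,0,0,0,0.5],[0,1,0,0,0,0,0.5],[0,1,0,0,0,0,0.5],[0,0,0,0,0,0,0.5]]'
```

```text
time: 25.28
tcp_pos: [0.5187, -0.0236, 0.0583]
orientation: [2.154, 2.285, 0.003]
wrist_force: [1.3, 0.6, 5.9]
width: 0.133
time: 26.02
tcp_pos: [0.5684, -0.0205, 0.0583]
orientation: [2.154, 2.285, 0.003]
wrist_force: [1.6, 0.2, 5.3]
width: 0.136
```

```bash
python3 -m crank '[[0,0.5,0,0,0,0,0.5],[0,0.5,0,0,0,0,0.5],[0,0,0,0,0,0,0.5]]'
python3 -m crank '[[0,0.3,0,0,0,0,0.5],[0,0,0,0,0,0,0.5]]'
python3 -m crank '[[0,0.3,0,0,0,0,0.5],[0,0,0,0,0,0,0.5]]'
```

```text
time: 26.4
tcp_pos: [0.578, -0.0199, 0.0583]
orientation: [2.154, 2.286, 0.002]
wrist_force: [1.3, 1.3, 5.9]
width: 0.136
time: 26.65
tcp_pos: [0.5807, -0.0198, 0.0583]
orientation: [2.154, 2.286, 0.002]
wrist_force: [0.2, 1.4, 5.1]
width: 0.137
time: 26.9
tcp_pos: [0.5837, -0.0196, 0.0583]
orientation: [2.154, 2.286, 0.001]
wrist_force: [-0.6, 0.9, 5.8]
width: 0.135
```

```bash
python3 -m crank '[[0,0.2,0,0,0,0,0.5],[0,0,0,0,0,0,0.5]]'
python3 -m crank '[[0,0.2,0,0,0,0,0.5],[0,0,0,0,0,0,0.5]]'
python3 -m crank '[[0,0.2,0,0,0,0,0.5],[0,0,0,0,0,0,0.5]]'
```

```text
time: 27.15
tcp_pos: [0.5843, -0.0195, 0.0583]
orientation: [-2.154, -2.285, 0.002]
wrist_force: [-6.3, 1.0, 9.6]
width: 0.135
time: 27.4
tcp_pos: [0.5843, -0.0195, 0.0582]
orientation: [-2.151, -2.282, 0.008]
wrist_force: [-14.8, 0.3, 13.8]
width: 0.136
time: 27.65
tcp_pos: [0.5843, -0.0196, 0.0581]
orientation: [-2.149, -2.279, 0.013]
wrist_force: [-22.5, -0.4, 17.4]
width: 0.137
```

```bash
python3 -m crank '[[0,-0.5,0,0,0,0,0.5],[0,0,0,0,0,0,4],[0,0,0,0,0,0,4],[0,0,0,0,0,0,4],[0,0,0,0,0,0,4],[0,0,0,0,0,0,4]]'
python3 -m crank '[[0,0,-2,0,0,0,4],[0,0,-4,0,0,0,4],[0,0,-4,0,0,0,4],[0,0,-4,0,0,0,4],[-4,-4,0,0,0,0,4],[-4,-4,0,0,0,0,4],[-4,-4,0,0,0,0,4],[-4,0,0,0,0,0,4],[0,0,0,0,0,0,4],[0,0,0,0,0,0,4]]'
python3 - <<'E' 2>/dev/null
from plant import robot
from h import *
d=robot.get_image("top");W=cloud(d);cv2.imwrite("pics/t3.png",d["color"][:,:,::-1])
m=(np.abs(W[...,0]-.58)<.06)&(np.abs(W[...,1]+.02)<.06)&(W[...,2]>.066)&(W[...,2]<.08)
q=W[m];print("pull",len(q),np.median(q[:,2]),rect(q[:,:2]*1000))
R=dict(soapV=(135,272,180,305),tinV=(452,260,488,295),stV=(400,205,442,238))
for k,(a,b,c,e) in R.items():
    w=W[b:e,a:c].reshape(-1,3); top=w[(w[:,2]>.022)&(w[:,2]<.04)];print(k,len(top),top[:,:2].mean(0))
togo([0,0,0],0,robot.observe())
d=robot.get_image("scene");cv2.imwrite("pics/s3.png",d["color"][:,:,::-1])
E
```

```text
time: 28.4
tcp_pos: [0.5844, -0.0198, 0.0575]
orientation: [-2.155, -2.286, 0.0]
wrist_force: [-0.3, -0.8, -0.4]
width: 0.454
time: 29.65
tcp_pos: [0.4743, -0.1862, 0.1987]
orientation: [2.155, 2.285, 0.001]
wrist_force: [-0.9, 0.3, -0.3]
width: 0.456
pull 161 0.07258204886103714 ((584.9511108398438, -18.906991958618164), (13.156437873840332, 59.068328857421875), 3.8326869010925293)
soapV 513 [0.40381128 0.30146632]
tinV 385 [ 0.4312039  -0.38330358]
stV 0 [nan nan]
tcp [ 0.4744 -0.1858  0.1985] jaw 3.42 tilt 0.05 w 39.8 F [ 0.2 -0.3  0.3] t 29.7
shift cm [ 21.38 -46.26  19.81] turn z 0.06
```

View pics/t3.png

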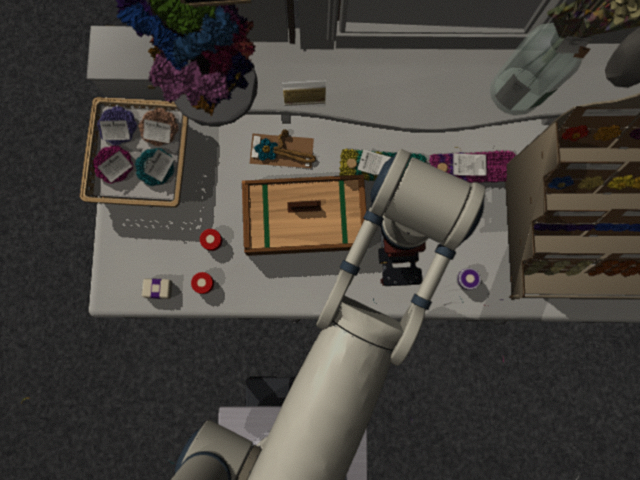

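View pics/s3.png

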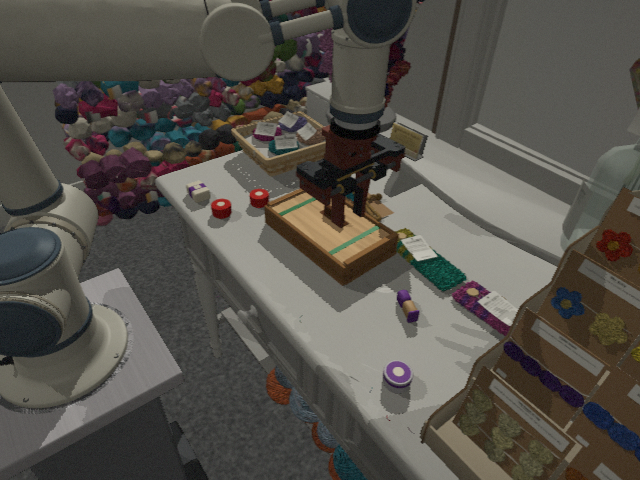

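Run:
```python
from plant import robot
print(robot.observe()["wrist_force"]); print(robot.close_job())
```

```text
[-0.18781181  0.24716624 -0.0112614 ]
the job is handed in; nothing more can be done
None
```

I put the green soap, tin and stick tube in their recesses, slid the lid shut by its pull bar, drew the arm clear and handed the job in at about 30 s. No verdict was reported.

- **Seating, checked before closing the lid:** all three tops measured 39–40 mm above the table, and 40 mm is what a fully seated piece should show. They looked upright and inside their own recesses. The tin's measured centre was within 2 mm of its recess centre. The fresh outlines for the soap and stick tube picked up the box walls, so I checked those two by sight; the soap had measured about 1 mm off just after release.
- **Lid:** it travelled about 117 mm and stopped hard, with the push force rising to 22 N and no further movement. The last image shows the front board flush. The pull bar measured about 3 mm past the recess centres, where 5 mm was expected; that is within the calibration error.
- **Violet pieces:** the soap and tin measured within 1 mm of where they started. The arm hid the stick tube from the top camera at the end, so I have no final measurement for it. In the side view it lies where it did before.

The wrist force read near zero at hand-in, so the robot was touching nothing.

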